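# Make room in a ratchet book rack and add a book

### The job

Stand the tall loose book in the ratchet book rack together with the three small books, all four upright side by side, and close the rack up snugly on them. The sliding plate only moves back once its pawl has been flipped over off the teeth; at the end flip the pawl back down onto the teeth so that the row stays locked. Set the book down rather than dropping it, knock no book over, and leave the crockery, jars and ornaments where they are.

Things in the scene. Friction and masses are not known exactly. Their poses are not given: they have to be found in the camera images.
- rack: The fixed book rack. Origin on its underside. Grey base board, x -85 to 110, y -145 to 165 mm, 12 mm thick: books stand on it. Fixed wooden end plate 150 mm tall above the board, x -75 to 40 mm, inner face at y = 150 mm; the sliding plate faces it and runs along y. Saw teeth (pitch 10, 7 mm high) on the board at x 78 to 102, y -128 to 12 mm.
- carriage (a joint): q, travel of the sliding plate, 0 to 0.125 m, growing as it goes back (rack -y) from the fixed plate; clear width between plates = 70 mm + q. Friction 2.5 N. Plate rack x -75 to 35 mm, 10 mm thick, top 177 mm above the table, book face at rack y = 80 mm - q. Pawl on the teeth: it pushes forward, clicking, but goes back 10 mm at most. Behind it a foot 22 mm high, 70 mm long.
- plate_top (a point): Centre of the top edge of the sliding plate (middle of its 10 mm thickness), 177 mm above the table, at rack x = -20 mm, y = 75 mm - q. Axes as the rack's.
- pawl (a joint): Angle of the steel pawl, 0 to 1.05 rad. 0 to 0.2: on the teeth (locked); 1.05: flipped over, off the teeth (free). Hinge pin along rack x, at rack x = 90 mm, y = 50 mm - q, 55 mm above the table. Its weight tips it to the side it is on, balance at 0.53. Push its bar to rack +y (to the fixed plate) to free, to -y to lock; below 1 N is enough.
- pawl_bar (a point): Centre of the pawl's cross-bar (finger piece): level steel cylinder, 18 mm in diameter, 30 mm long along rack x, on a thin arm 115 mm from the hinge. At rack x = 90 mm; pawl at 0: rack y = -5 mm - q, 156 mm above the table; at 1.05: y = 111 mm - q, 153 mm; upright: 170 mm.
- tall_book: The loose tall book, standing upright on the table outside the rack. 105 mm deep (own x), 30 mm thick (own y), 175 mm tall; origin at the centre of its underside. 0.2 to 0.4 kg. The only book of this height.
- row_a: Small book in the rack next to the fixed plate, 105 (x) by 25 (thickness, y) by 118 mm tall, 0.15 kg, origin at the centre of its underside. The three small books stand upright side by side at rack x = -17.5 mm, 85 mm thick together.
- row_b: Small book in the rack, the middle one. 105 mm by 32 mm thick by 124 mm tall, origin at the centre of its underside, 0.2 kg.
- row_c: Small book in the rack, next to the sliding plate. 105 mm by 28 mm thick by 112 mm tall, origin at the centre of its underside, 0.16 kg.
- mug_a: White mug, 80 mm in diameter, 90 mm tall, handle at its own +y to 76 mm from the axis; origin under its centre. Leave alone.
- mug_b: Another mug, the same. Leave alone.
- jar_a: Glass jar, 76 mm in diameter, 160 mm tall, origin under its centre. Leave alone.
- jar_b: Glass jar, 72 mm in diameter, 130 mm tall, origin under its centre. Leave alone.
- mushroom: Wicker mushroom ornament, 72 mm wide, 90 mm tall, origin under its centre. Leave alone.
- plant: Plant in a white pot, pot 90 mm wide, 85 mm tall, leaves to 150 mm; origin under its centre. Leave alone.
- loop: Plaster loop ornament, 114 mm wide (own y), 50 mm deep, 124 mm tall, origin under its centre. Leave alone.
There are look-alikes about, which are no part of the job. Leave any brown or orange look-alike of the tall_book alone.

How it is judged (in metres and radians):
On the way, in this order (a step that is already met when the one before it is completed fails the run):
1. the pawl is flipped over, off the teeth (value of joint pawl above 0.8 rad), for 0.2 s.
2. the sliding plate is pushed back far enough to let the tall book in (value of joint carriage above 0.048 m), for 0.2 s.
3. the tall book stands upright on the rack's board between the plates, let go (z of tall_book in the frame of rack between 0.008 and 0.016 m and y of tall_book in the frame of rack between -0.06 and 0.15 m and x of tall_book in the frame of rack between -0.055 and 0.02 m and angle between tall_book's own z axis and vertical below 0.15 rad and contact force between the fingers and tall_book below 0.1 N), for 0.2 s.
At the end, for the whole second after the job is handed in: All four books stand upright (5 degrees) on the rack's board between the plates, within 37 mm of their line in depth, at rest, the tall one square to the rack (8 degrees); the sliding plate is closed up with at most 5 mm of play; the pawl lies on the teeth (below 0.25 rad) (value of joint pawl below 0.25 rad and value of joint carriage between 0.041 and 0.05 m and z of tall_book in the frame of rack between 0.008 and 0.016 m and y of tall_book in the frame of rack between 0.03 and 0.15 m and x of tall_book in the frame of rack between -0.055 and 0.02 m and angle between each of tall_book, row_a, row_b, row_c's own z axis and vertical below 0.08 rad and z of row_a in the frame of rack between 0.008 and 0.016 m and z of row_b in the frame of rack between 0.008 and 0.016 m and z of row_c in the frame of rack between 0.008 and 0.016 m and angle between the y axis of tall_book and the y axis of rack, either way round below 0.15 rad and linear speed of each of tall_book, row_c below 0.02 m/s and y of each of row_a, row_b, row_c in the frame of rack above 0.03 m and x of row_a in the frame of rack between -0.055 and 0.02 m and x of row_b in the frame of rack between -0.055 and 0.02 m and x of row_c in the frame of rack between -0.055 and 0.02 m); the robot touches nothing.
It fails at once if a bystander is shifted by more than 30 mm or tipped over (distance of any of mug_a, mug_b, jar_a, jar_b, mushroom, plant, loop from where it was at the start of the episode above 0.03 m or angle between any of mug_a, mug_b, jar_a, jar_b, mushroom, plant, loop's own z axis and vertical above 0.5 rad).
It fails at once if a book is knocked over (angle between any of row_a, row_b, row_c, tall_book's own z axis and vertical above 0.8 rad).
It fails at once if the tall book is dropped (contact force between the fingers and tall_book below 0.1 N and linear speed of tall_book above 0.7 m/s).
It also fails if it takes over 72 s, if anything falls off the work surface, if the arm or the gripper's body presses on something with over 40 N, if the wrist force passes 120 N, or if a joint passes its speed limit or range.

### The arm

A 6-joint arm with a two-finger parallel gripper is mounted at the origin on the work surface. World frame = base frame: x ahead of the robot, y to its left, z up, the work surface at z = 0. Lengths are in mm, angles in rad, forces in N, time in s.
With the tool pointing down it reaches from about 300 to 875 mm from the base axis. Payload 6.4 kg.
Tool frame: the origin (TCP) lies midway between the tips of the shut fingers; the grasp point (between the pads) lies 19 mm behind it; z points along the fingers, y is the line along which they close (so a half turn about z gives the same grasp; the last joint's range is limited). The gripper opens to 88 mm and grips with 3 to 60 N. Pads are 18 mm wide; open, the fingers measure 123 mm over their backs; the gripper's body (75 mm by 187 mm) begins 45 mm behind the grasp point.
Start: joints at [1.015, 0.181, 1.607, -0, 1.354, -0.206], TCP at [197.047, 540.198, 238.714] pointing down, gripper open.
Joint ranges: [-2.99, 2.99], [-0.89, 2.07], [0.3, 2.58], [-1.14, 4.28], [0, 2.63], [-3.12, 3.12]. Speed limits (rad/s): [2.57, 2.57, 3.01, 3.14, 3.14, 3.14].

### API

Orientations are given as a unit quaternion [x, y, z, w].
In Python, from workcell import * gives the robot as it stands.
- The arm moves only by the tool step_arm, never from a script. Its argument "motion" is one flat list of numbers, 5 for each row, row after row: the shift along the tool's x, y, z in mm, then the turn about the tool's z in degrees, then the finger opening in mm, from 0 to 88.1. In form: [dx, dy, dz, yaw, claw, dx, dy, dz, yaw, claw, ...]. A call has 1 to 5 rows; each row is the pose to reach, as a shift and turn from the pose commanded when the call began, along the tool's axes at that moment; what a row does not reach only later rows make up. A row lasts 1/10 s, in which the tool goes at most 50 mm and 8.59 degrees, less where a joint would pass 70% of its speed; a pose out of reach is approached as far as the arm can. A call with a gripper value outside its range is refused whole. The fingers move at their own pace and stop on an object; "squeeze" is the grip in N (left out, the last holds). Time passes only in rows, so rows that repeat a pose let the fingers close. It gives the time, the measured TCP pose, the force, the opening and the grip force at its end, in the units of the state.
- state(): the state, without advancing time (a new reading comes with each control period).
- capture(name): name is "scene" or "top"; returns (picture, depth): 480x640x3 uint8, red, green, blue; 480x640 float32, mm along the optical axis (not along the pixel's ray), 0 where there is no reading.
- camera_params(name): a dict with "camera_matrix" (3x3 intrinsics, pixels), "world_from_camera" (4x4, takes a point from camera to world coordinates). Camera axes: x right, y up, looking along -z (the intrinsics and any distortion apply to the point x, -y, -z); pixel columns grow to the right and rows downward; lengths in mm; the calibration is good to about 2 mm. A picture is of the moment at which its call begins. camera_params takes no time and is no camera call.
- hand_in(): hands the job in; it is judged then, once.
The state is a dict: "time": time; "qpos": joint angles; "qd": joint speeds; "tau": joint torques, N m; "tcp_pos": TCP position; "orientation": TCP orientation; "force": force on the tool from outside, world axes, zero at the start; "ft_torque": the same for the moment, N m; "grip_width": finger opening in mm; "finger_force": force on a finger pad.
Only numpy, scipy, OpenCV 4.12 (cv2) and the standard library are available. Lean on these libraries where they do the work, as an engineer would, in place of code of your own. Each camera call takes 0.05 s, during which the arm holds its last target. There are 200 camera calls.

## Working session

There is one attempt and no reset: what is moved stays moved. The work goes in short steps, Python scripts to look and compute and a tool call to move; the robot and the scene stay as the last step left them, time stands still between calls to the robot, and variables do not carry over. Pictures are saved under pics/ and viewed, at most 10 in all, crops included, and the job is handed in when it is done.

Besides the shell and the picture viewer there is one more tool, called as name(argument=value, ...) on one line, values as JSON. step_arm: Moves the arm, as the interface text tells. Its arguments: {"type":"object","properties":{"motion":{"type":"array","items":{"type":"number"}},"squeeze":{"type":"number"}},"required":["motion"]}

```bash
mkdir -p pics
cat > h.py <<'E'
from workcell import *
import numpy as np, cv2
def shot(n):
    im,d=capture(n); P=camera_params(n)
    np.savez(''+n+'.npz',im=im,d=d,K=P['camera_matrix'],T=P['world_from_camera']); return im,d
def cloud(n):
    z=np.load(''+n+'.npz'); K=np.array(z['K']);T=np.array(z['T']);d=z['d']
    v,u=np.mgrid[0:480,0:640]
    p=np.stack([(u-K[0,2])/K[0,0]*d,-(v-K[1,2])/K[1,1]*d,-d,np.ones_like(d)],-1)
    w=(p@T.T)[...,:3]; w[d==0]=np.nan
    return z['im'],w
E
python3 - <<'E'
from h import *
for n in('scene','top'):
    im,d=shot(n); cv2.imwrite(f'pics/{n}0.png',im[...,::-1]); P=camera_params(n); print(n,P['world_from_camera'],P['camera_matrix'])
print(state())
E
```

```text
scene [[ 3.87425224e-01 -7.01542290e-01  5.98113794e-01  1.22865724e+03]
 [ 9.21891108e-01  2.97842503e-01 -2.47803610e-01 -2.35674083e+02]
 [-4.29899713e-03  6.47401157e-01  7.62137297e-01  1.02404251e+03]
 [ 0.00000000e+00  0.00000000e+00  0.00000000e+00  1.00000000e+00]] [[495.30921536   0.         316.5539015 ]
 [  0.         495.30921536 239.56251968]
 [  0.           0.           1.        ]]
top [[ 9.85264625e-03  9.74223618e-01 -2.25369180e-01  2.79073899e+02]
 [-9.99941050e-01  1.06275329e-02  2.22536258e-03  4.12125782e+01]
 [ 4.56311916e-03  2.25333969e-01  9.74270897e-01  1.30010629e+03]
 [ 0.00000000e+00  0.00000000e+00  0.00000000e+00  1.00000000e+00]] [[501.78872123   0.         317.75160158]
 [  0.         501.78872123 234.12810543]
 [  0.           0.           1.        ]]
{'time': 0.1, 'qpos': array([ 1.01473132e+00,  1.81466687e-01,  1.60787852e+00,  2.23689777e-05,
        1.35379873e+00, -2.06264630e-01]), 'qd': array([ 0.00030258, -0.00134945, -0.00289033, -0.0004636 ,  0.00045793,
        0.00022534]), 'tau': array([-2.63656311e-04, -4.34822059e+01, -3.42696190e+01,  7.04481429e-02,
        3.40908451e-02, -1.01486103e-05]), 'tcp_pos': array([196.76375284, 539.78760085, 237.91451827]), 'orientation': array([ 1.74012176e-01,  9.84743195e-01, -7.15913696e-04, -2.98677079e-04]), 'force': array([-0.05368288, -1.09641558,  0.354725  ]), 'ft_torque': array([-0.0110394 , -0.01328393,  0.0241547 ]), 'finger_force': 0.0, 'grip_width': 88.07099136646492}
```

View pics/scene0.png

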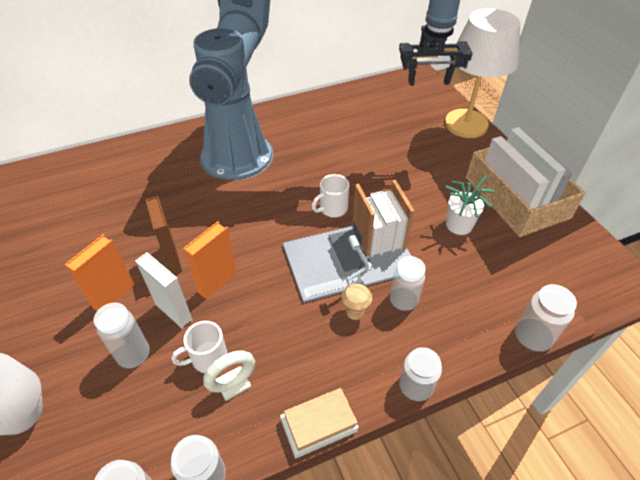

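View pics/top0.png

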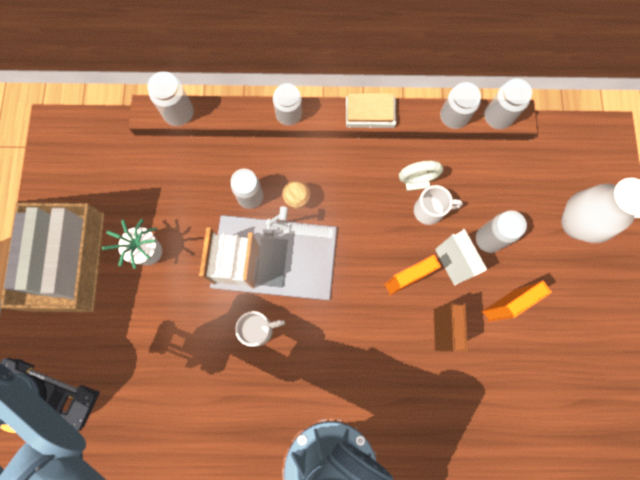

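The scene view shows the white book at (165,290), with look-alikes orange at (100,272) and (212,260) and brown at (163,235). In the top view the white book is at (460,258), and the orange/brown ones are at (412,272), (518,302) and (458,328). By description it is the white one. The rack in the top view is grey at (275,258), with the pawl bar near (283,213).

```bash
cat > m.py <<'E'
from h import *
def rect(w,m,name):
    p=w[m]; p=p[np.isfinite(p).all(1)]
    if len(p)<20: print(name,'few',len(p)); return
    r=cv2.minAreaRect(p[:,:2].astype(np.float32)); print(name,len(p),'c',np.round(r[0],1),'s',np.round(r[1],1),'a',round(r[2],1),'z',np.round(np.median(p[:,2]),1), 'lo',np.round(p.min(0)),'hi',np.round(p.max(0)))
def reg(shape,u0,u1,v0,v1):
    m=np.zeros(shape,bool); m[v0:v1,u0:u1]=1; return m
E
python3 - <<'E'
from m import *
for n,box in (('top',(430,490,225,290)),('scene',(130,200,245,335))):
    im,w=cloud(n); R=reg(im.shape[:2],*box); hsv=cv2.cvtColor(im,cv2.COLOR_RGB2HSV)
    wh=hsv[...,1]<70
    rect(w,R&wh&(abs(w[...,2]-175)<6),n+' booktop')
    rect(w,R&wh&(w[...,2]>20)&(w[...,2]<185),n+' book all')
im,w=cloud('top'); hsv=cv2.cvtColor(im,cv2.COLOR_RGB2HSV)
R=reg(im.shape[:2],195,345,200,305)
rect(w,R&(abs(w[...,2]-12)<4),'board top')
rect(w,R&(w[...,2]>166)&(w[...,2]<185),'plate')
rect(w,reg(im.shape[:2],195,220,200,305)&(w[...,2]>150)&(w[...,2]<180),'fixed')
rect(w,reg(im.shape[:2],215,248,225,290)&(w[...,2]>115)&(w[...,2]<145),'rows')
rect(w,reg(im.shape[:2],260,320,195,245)&(w[...,2]>140)&(w[...,2]<180),'bar')
for nm,b in dict(o1=(380,443,245,300),o2=(480,555,275,325),br=(440,475,295,355),jar=(470,530,205,255),mugA=(230,290,305,350),mugB=(405,465,180,230),jarr=(225,270,165,212),mush=(278,312,178,210)).items():
    rect(w,reg(im.shape[:2],*b)&(w[...,2]>25),nm)
a=im[190:310,360:560]; b=im[190:310,190:350]
cv2.imwrite('pics/c1.png',np.hstack([cv2.resize(a,None,fx=2.2,fy=2.2),cv2.resize(b,None,fx=2.2,fy=2.2)])[...,::-1])
im,w=cloud('scene')
rect(w,reg(im.shape[:2],335,380,225,285)&(w[...,2]>140)&(w[...,2]<180),'bar scene')
rect(w,reg(im.shape[:2],345,420,175,260)&(w[...,2]>170)&(w[...,2]<183),'plate scene')
E
```

```text
top booktop 566 c [ 500.9 -306.8] s [104.6  31.5] a 25.5 z 172.5 lo [ 449. -341.  169.] hi [ 553. -271.  180.]
top book all 1731 c [ 521.3 -350.6] s [105.2 131.4] a 24.7 z 130.4 lo [ 447. -407.   20.] hi [ 597. -269.  180.]
scene booktop 573 c [ 503.4 -309.5] s [108.   31.7] a 25.8 z 172.6 lo [ 449. -346.  169.] hi [ 558. -273.  180.]
scene book all 2050 c [ 538.8 -309.4] s [136.3 168.4] a 75.4 z 125.3 lo [ 449. -396.   20.] hi [ 631. -258.  180.]
board top 4360 c [541.1 163.5] s [361.9 250.4] a 85.9 z 11.9 lo [405. -26.   8.] hi [668. 346.  16.]
plate 324 c [536.9 218.7] s [139.  220.6] a 59.6 z 175.2 lo [432. 111. 166.] hi [605. 304. 184.]
fixed 253 c [498.2 299.7] s [ 10.8 113.7] a 85.3 z 161.2 lo [441. 290. 150.] hi [555. 309. 167.]
rows 1276 c [489.8 244. ] s [119.6  76.6] a 3.3 z 129.0 lo [432. 202. 115.] hi [548. 285. 141.]
bar 102 c [590.2 123.3] s [21.1 31.4] a 83.0 z 168.4 lo [575. 111. 145.] hi [606. 134. 175.]
o1 864 c [ 474.4 -212.5] s [ 42.5 173.8] a 35.0 z 170.7 lo [ 418. -283.   25.] hi [ 541. -132.  181.]
o2 1222 c [ 395.7 -433.7] s [ 31.1 108.2] a 33.0 z 167.9 lo [ 354. -483.   25.] hi [ 436. -380.  180.]
br 1220 c [ 332.4 -274.4] s [ 32.8 104.8] a 89.5 z 169.2 lo [ 280. -291.   56.] hi [ 385. -258.  180.]
jar 1382 c [ 554.9 -372.9] s [ 75.3 158.7] a 21.0 z 149.3 lo [ 496. -450.   25.] hi [ 608. -310.  180.]
mugA 440 c [323.9 180.4] s [105.9  78.4] a 73.9 z 78.2 lo [289. 119.  26.] hi [366. 233.  97.]
mugB 762 c [ 677.7 -252.1] s [133.6 105.6] a 32.3 z 65.2 lo [ 608. -332.   25.] hi [ 726. -190.   96.]
jarr 897 c [678.3 222. ] s [67.9 67.4] a 77.4 z 126.5 lo [645. 187.  25.] hi [713. 257. 138.]
mush 596 c [653.1  95.7] s [103.7  69.8] a 3.0 z 81.9 lo [600.  62.  58.] hi [705. 132. 174.]
bar scene 110 c [568.9 142.9] s [ 30.  101.7] a 44.6 z 167.1 lo [544. 109. 140.] hi [609. 190. 173.]
plate scene 180 c [529.2 174.3] s [ 49.7 194.8] a 61.4 z 175.4 lo [433. 112. 170.] hi [609. 206. 180.]
```

View pics/c1.png

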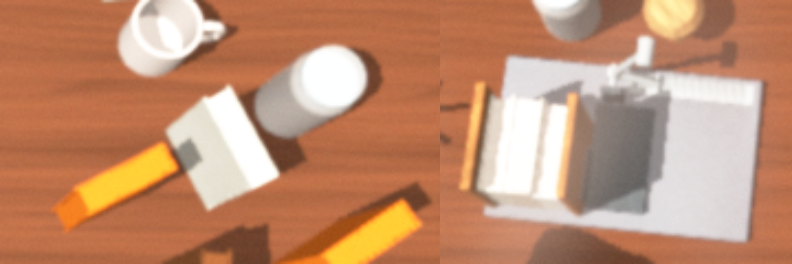

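The crop confirms it: the white book is bright on top at (245,135), a single free-standing book with a jar beside it at (310,90) and an orange book whose near end is at (170,160). In the rack, the plate's top edge runs (570,95)-(575,180) and the pawl bar is at (645,48). Next I'll refine the rack frame.

```bash
cat >> m.py <<'E'
def rack_of(w,O,th):
    c,s=np.cos(th),np.sin(th); x=w[...,0]-O[0]; y=w[...,1]-O[1]
    return np.stack([c*x+s*y,-s*x+c*y,w[...,2]],-1)
def nb(a): return np.round(np.nanpercentile(a,[2,50,98],axis=0),1).tolist()
E
python3 - <<'E'
from m import *
im,w=cloud('top'); hsv=cv2.cvtColor(im,cv2.COLOR_RGB2HSV)
R=reg(im.shape[:2],200,345,205,305)&(hsv[...,1]<60)&(abs(w[...,2]-12)<5)
R=cv2.morphologyEx(R.astype(np.uint8),cv2.MORPH_OPEN,np.ones((3,3))).astype(bool)
rect(w,R,'board')
for n in('top','scene'):
    im,w=cloud(n); r=rack_of(w,(502.9,143.8),np.radians(-4.7)); x,y,z=r[...,0],r[...,1],r[...,2]
    def q(nm,m): print(n,nm,m.sum(),nb(r[m]) if m.sum()>3 else '')
    q('plate',(z>168)&(z<185)&(x>-80)&(x<45)&(y>-60)&(y<140))
    q('bar',(z>135)&(z<185)&(x>70)&(x<112)&(y>-60)&(y<110))
    q('barhi',(z>160)&(z<185)&(x>70)&(x<112)&(y>-60)&(y<110))
    q('pin',(z>40)&(z<75)&(x>70)&(x<112)&(y>-60)&(y<110))
    q('rows',(z>115)&(z<145)&(x>-75)&(x<40)&(y>40)&(y<148))
    q('boardx',(abs(z-12)<4)&(x<150)&(x>-120)&(y>-130)&(y<-60))
    q('boardy',(abs(z-12)<4)&(x<60)&(x>-60)&(y>-190)&(y<0))
    q('bystanders',(z>30)&(x<220)&(x>-250)&(y>-300)&(y<-90))
E
```

```text
board 4091 c [515.6 152.4] s [308.5 195.2] a 84.8 z 11.9 lo [406.  -7.   7.] hi [625. 314.  17.]
top plate 232 [[-74.0, 49.1, 169.8], [-21.9, 53.9, 176.4], [30.5, 59.3, 181.0]]
top bar 105 [[73.7, -23.4, 139.1], [87.8, -15.1, 168.3], [103.2, -2.6, 174.1]]
top barhi 98 [[73.7, -23.4, 161.7], [87.9, -15.5, 168.5], [103.2, -7.3, 174.1]]
top pin 74 [[70.6, -2.0, 42.3], [85.7, 24.8, 55.7], [97.3, 35.9, 71.2]]
top rows 1551 [[-69.6, 49.5, 117.3], [-20.4, 104.7, 128.3], [29.9, 146.8, 139.0]]
top boardx 1670 [[-83.4, -128.6, 8.3], [2.4, -95.6, 12.0], [104.3, -61.3, 15.6]]
top boardy 1919 [[-57.7, -142.1, 8.3], [-1.4, -82.4, 11.9], [57.2, -22.1, 15.7]]
top bystanders 216 [[-60.2, -299.5, 37.0], [-43.4, -292.3, 135.4], [-28.1, -280.5, 175.3]]
scene plate 172 [[-70.8, 46.2, 168.9], [-13.6, 50.3, 175.4], [36.1, 56.5, 178.6]]
scene bar 112 [[77.5, -26.6, 142.7], [96.1, -19.5, 166.9], [107.3, -8.8, 171.9]]
scene barhi 97 [[77.3, -26.6, 160.8], [93.9, -19.8, 168.0], [107.4, -9.6, 172.0]]
scene pin 114 [[70.8, -1.6, 40.3], [92.3, 19.3, 53.6], [100.3, 37.2, 72.5]]
scene rows 1239 [[-66.5, 46.4, 116.8], [-6.2, 103.1, 128.8], [36.8, 147.5, 142.7]]
scene boardx 1469 [[-79.2, -128.8, 8.3], [15.9, -95.5, 11.6], [108.9, -61.4, 15.5]]
scene boardy 1674 [[-57.5, -145.3, 8.4], [2.8, -85.0, 11.5], [58.6, -23.9, 15.1]]
scene bystanders 313 [[-45.4, -299.7, 32.3], [-28.9, -292.0, 114.4], [-21.9, -283.0, 174.4]]
```

```bash
cat > g.py <<'E'
import sys; from h import *
from scipy.spatial.transform import Rotation as Ro
O=np.array([503.3,142.5]); TH=np.radians(-4.8)
def r2w(x,y): c,s=np.cos(TH),np.sin(TH); return O+[c*x-s*y,s*x+c*y]
def w2r(p): c,s=np.cos(TH),np.sin(TH); d=np.array(p[:2])-O; return np.array([c*d[0]+s*d[1],-s*d[0]+c*d[1]])
def go(xy,z,head=85.2):
    s=state(); M=Ro.from_quat(s['orientation']).as_matrix(); d=M.T@(np.r_[xy,z]-s['tcp_pos'])
    h=np.degrees(np.arctan2(M[1,1],M[0,1])); print('d',np.round(d,1),'yaw',round(-(head-h),1),'t',s['time'],'rack',np.round(w2r(s['tcp_pos']),1),'z',round(s['tcp_pos'][2],1),'h',round(h,1),'F',np.round(s['force'],1),'w',round(s['grip_width'],1))
E
python3 -c "
from g import *
go(r2w(90,-75),240); go(r2w(90,-75),153); print(r2w(90,-75))"
```

```text
d [-530.7 -316.9   -1.8] yaw -15.2 t 0.1 rack [-338.7  370.2] z 237.9 h 70.0 F [-0.1 -1.1  0.4] w 88.1
d [-530.7 -316.7   85.2] yaw -15.2 t 0.1 rack [-338.7  370.2] z 237.9 h 70.0 F [-0.1 -1.1  0.4] w 88.1
[586.70851908  60.23202966]
```

step_arm(motion=[-215,-128,-2,-15,0,-215,-128,-2,-15,0,-215,-128,-2,-15,0,-215,-128,-2,-15,0,-215,-128,-2,-15,0], squeeze=20)

```text
time: 0.6
tcp_pos: [353.4, 347.5, 240.5]
orientation: [0.044, 0.999, -0.0, -0.0]
force: [1.4, 0.7, 0.5]
grip_width: 50.1
finger_force: 0.0
```

```bash
python3 -c "
from g import *
go(r2w(90,-75),240); print(state()['qpos'])"
```

```text
d [-257.6 -265.8    0.4] yaw -0.2 t 0.6 rack [-166.6  191.7] z 240.5 h 85.0 F [1.4 0.7 0.5] w 50.1
[ 5.37049247e-01 -7.77497464e-04  1.79973966e+00  3.79460138e-05
  1.34290310e+00 -9.46276328e-01]
```

step_arm(motion=[-170,-180,0,0,0,-170,-180,0,0,0,-170,-180,0,0,0,-170,-180,0,0,0,-170,-180,0,0,0])

```text
time: 1.1
tcp_pos: [507.1, 153.0, 240.5]
orientation: [0.044, 0.999, 0.0, -0.0]
force: [0.6, -0.1, -0.1]
grip_width: 10.4
finger_force: 0.0
```

step_arm(motion=[-86,-84,0,0,0,-86,-84,0,0,0,-86,-84,0,0,0,-86,-84,0,0,0])

```text
time: 1.5
tcp_pos: [585.6, 61.4, 239.9]
orientation: [0.046, 0.999, -0.0, -0.0]
force: [0.3, 0.5, -0.2]
grip_width: 0.7
finger_force: 0.0
```

```bash
python3 -c "
from g import *
from m import *
O=(503.3,142.5)
shot('scene');shot('top')
for n in('scene','top'):
    im,w=cloud(n); r=rack_of(w,O,TH); x,y,z=r[...,0],r[...,1],r[...,2]
    m=(z>150)&(z<180)&(x>74)&(x<106)&(y>-45)&(y<20); print(n,m.sum(),nb(r[m]))
go(r2w(90,-75),153)"
```

```text
scene 103 [[75.6, -25.1, 155.7], [94.7, -17.9, 167.4], [105.5, -8.2, 172.7]]
top 90 [[74.1, -22.2, 159.8], [86.8, -14.4, 168.1], [101.2, -5.6, 173.4]]
d [-3.4 -3.8 87. ] yaw -0.3 t 1.6 rack [ 86.7 -71.2] z 240.0 h 84.9 F [-0.5  1.2  0.8] w 0.8
```

step_arm(motion=[-3,0,45,0,0,-3,0,86,0,0,-3,0,86,0,0])

```text
time: 1.9
tcp_pos: [582.1, 65.8, 148.9]
orientation: [0.043, 0.999, 0.0, -0.006]
force: [-0.5, 0.9, 0.5]
grip_width: 0.6
finger_force: 0.0
```

step_arm(motion=[0,20,0,0,0,0,35,0,0,0,0,45,0,0,0,0,55,0,0,0,0,65,0,0,0])

```text
time: 2.4
tcp_pos: [593.6, 129.2, 155.6]
orientation: [0.044, 0.999, -0.0, 0.001]
force: [-0.2, -0.4, -0.8]
grip_width: 0.4
finger_force: 0.1
```

step_arm(motion=[0,10,0,0,0,0,18,0,0,0,0,26,0,0,0,0,34,0,0,0,0,34,0,0,0])

```text
time: 2.9
tcp_pos: [596.2, 163.0, 154.6]
orientation: [0.044, 0.999, 0.0, -0.0]
force: [-0.3, 0.2, 0.1]
grip_width: 0.4
finger_force: 0.0
```

```bash
python3 -c "
from g import *
im,d=shot('scene');shot('top'); cv2.imwrite('pics/s1.png',cv2.resize(im[150:320,260:460],None,fx=3,fy=3)[...,::-1])
go(r2w(90,20),153)"
```

```text
d [ 0.9 -7.3  1.6] yaw -0.2 t 3.0 rack [91.  27.3] z 154.6 h 85.0 F [0.3 0.4 0.4] w 0.4
```

View pics/s1.png

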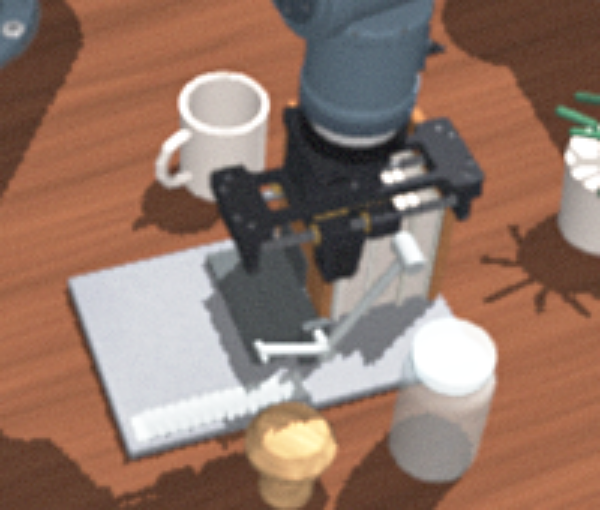

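The pawl has flipped over: the bar is at crop (408,250), tipped toward the fixed plate. The fingers are clear of it. Now I'll lift and grip the plate's top edge.

step_arm(motion=[0,-3,-40,0,60,0,-3,-75,0,60,50,10,-75,0,60,100,25,-75,0,60,111,25,-75,0,60])

```text
time: 3.5
tcp_pos: [484.3, 197.8, 229.5]
orientation: [0.043, 0.999, 0.0, -0.001]
force: [0.6, -0.9, 0.4]
grip_width: 38.3
finger_force: 0.0
```

step_arm(motion=[0,0,40,0,60,0,0,77,0,60,0,0,77,0,60])

```text
time: 3.8
tcp_pos: [484.1, 195.8, 148.2]
orientation: [0.044, 0.999, -0.001, -0.004]
force: [-0.7, -0.3, 0.5]
grip_width: 59.6
finger_force: 0.0
```

```bash
python3 -c "
from g import *
im,d=shot('scene');shot('top'); cv2.imwrite('pics/s2.png',cv2.resize(im[150:320,260:460],None,fx=3,fy=3)[...,::-1])
go(r2w(-20,52),152)"
```

```text
d [ 0.1 -0.4  1. ] yaw -0.3 t 3.9 rack [-19.9  52.4] z 153.0 h 84.9 F [ 0.5  0.7 -0.1] w 60.4
```

View pics/s2.png

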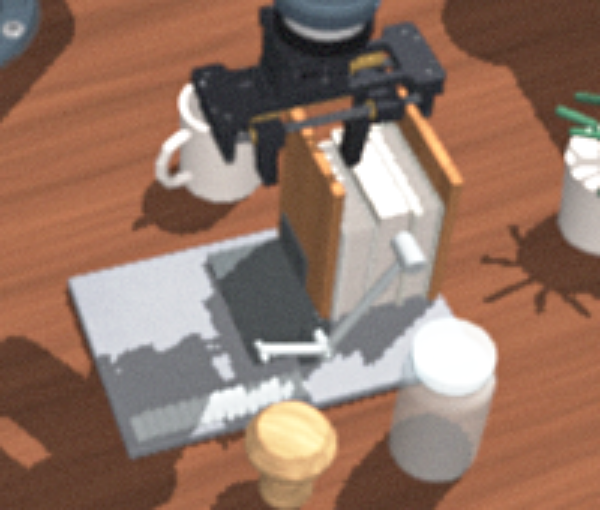

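The fingers straddle the plate, left at (268,160) and right at (355,140). Grip and draw it back.

step_arm(motion=[0,0,0,0,4,0,0,0,0,4,0,0,0,0,4,0,0,0,0,4,0,0,0,0,4], squeeze=20)

```text
time: 4.4
tcp_pos: [488.1, 196.8, 153.1]
orientation: [0.044, 0.999, 0.0, 0.0]
force: [-0.1, 0.5, -0.7]
grip_width: 21.8
finger_force: 0.0
```

step_arm(motion=[0,0,0,0,4,0,-8,0,0,4,0,-18,0,0,4,0,-28,0,0,4,0,-38,0,0,4])

```text
time: 4.9
tcp_pos: [484.4, 158.0, 152.8]
orientation: [0.044, 0.999, 0.0, 0.0]
force: [-0.9, 2.2, 2.3]
grip_width: 9.5
finger_force: 20.0
```

step_arm(motion=[0,-10,0,0,4,0,-18,0,0,4,0,-24,0,0,4,0,-27,0,0,4,0,-27,0,0,4])

```text
time: 5.4
tcp_pos: [482.0, 131.0, 152.8]
orientation: [0.044, 0.999, -0.001, -0.0]
force: [-3.5, -1.2, 5.6]
grip_width: 9.9
finger_force: 20.0
```

```bash
python3 -c "
from g import *
go(r2w(-20,-13),152)"
```

```text
d [-0.3  0.2  0.8] yaw -0.3 t 5.4 rack [-20.3 -13.2] z 152.8 h 84.9 F [-3.5 -1.2  5.6] w 9.9
```

step_arm(motion=[0,0,0,0,50,0,0,0,0,60,0,0,0,0,60,0,0,-45,0,70,0,0,-90,0,75])

```text
time: 5.9
tcp_pos: [480.9, 131.9, 242.1]
orientation: [0.044, 0.999, -0.0, -0.002]
force: [1.5, -0.2, 0.3]
grip_width: 47.8
finger_force: 0.0
```

step_arm(motion=[0,-230,0,-30,75,0,-230,0,-30,75,0,-230,0,-30,75,0,-230,0,-30,75,0,-230,0,-30,75])

```text
time: 6.4
tcp_pos: [462.3, -92.0, 242.7]
orientation: [-0.219, 0.976, -0.0, 0.0]
force: [1.0, 0.4, 0.1]
grip_width: 75.0
finger_force: 0.0
```

```bash
python3 -c "
from g import *
from m import *
im,d=shot('scene');im2,d=shot('top')
cv2.imwrite('pics/s3.png',np.hstack([cv2.resize(im[150:320,260:460],(600,510)),cv2.resize(im2[200:310,190:350],(0,0),fx=1,fy=1) if 0 else np.zeros((510,1,3),np.uint8)])[...,::-1])
for n in('scene','top'):
    im,w=cloud(n); r=rack_of(w,(503.3,142.5),TH); x,y,z=r[...,0],r[...,1],r[...,2]
    for nm,m in dict(plate=(z>168)&(z<185)&(x>-80)&(x<45)&(y>-40)&(y<30),rows=(z>115)&(z<145)&(x>-75)&(x<50)&(y>35)&(y<145),bar=(z>135)&(z<180)&(x>70)&(x<112)&(y>-30)&(y<60)).items(): print(n,nm,m.sum(),nb(r[m]))
    box=(430,490,225,290) if n=='top' else (130,200,245,335)
    hsv=cv2.cvtColor(im,cv2.COLOR_RGB2HSV)
    rect(w,reg(im.shape[:2],*box)&(hsv[...,1]<70)&(abs(w[...,2]-175)<6),n+' booktop')
go((501.8,-307.5),240,115.5); print(state()['qpos'])
"
```

```text
scene plate 173 [[-70.1, -19.7, 168.9], [-15.7, -15.7, 175.8], [36.0, -9.3, 179.3]]
scene rows 1127 [[-67.6, 62.5, 116.5], [-12.0, 99.8, 126.4], [34.7, 143.5, 136.4]]
scene bar 123 [[77.4, 7.5, 136.7], [94.4, 17.6, 157.3], [106.7, 27.3, 163.2]]
scene booktop 569 c [ 503.1 -309.7] s [105.6  31.5] a 25.6 z 172.5 lo [ 451. -345.  169.] hi [ 555. -274.  179.]
top plate 218 [[-74.6, -16.5, 169.8], [-23.1, -11.8, 176.8], [29.5, -6.7, 181.3]]
top rows 1474 [[-70.2, 65.7, 117.7], [-21.1, 103.3, 127.9], [29.5, 143.3, 137.6]]
top bar 115 [[73.7, 9.8, 135.9], [87.4, 21.9, 159.0], [102.8, 32.1, 164.5]]
top booktop 546 c [ 487.7 -279.6] s [104.5  92.2] a 26.1 z 172.5 lo [ 448. -342.  169.] hi [ 554. -238.  180.]
d [  52.  -208.8    3.2] yaw -0.9 t 6.5 rack [ -21.  -241.1] z 242.7 h 114.6 F [ 0.   0.5 -0.6] w 74.9
[-4.55726575e-01 -5.97342249e-02  1.85237505e+00 -2.06588963e-03
  1.34784713e+00 -2.45551637e+00]
```

View pics/s3.png

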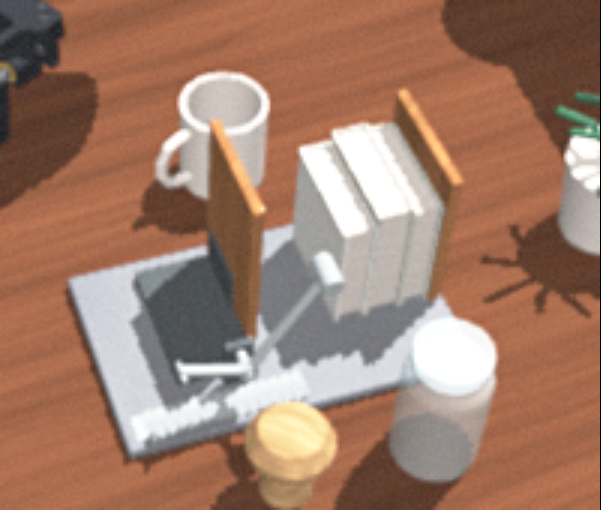

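The picture shows the plate drawn back (edge (215,125)-(262,210)), three small books upright against the fixed plate, and the pawl bar flipped at (330,272). Before descending I'll check the clearance at the finger places around the tall book.

```bash
python3 -c "
from h import *
from m import *
for n in('scene',):
    im,w=cloud(n); c=np.array([502,-308.]);a=np.radians(25.6)
    d=w[...,:2]-c; u=d@[np.cos(a),np.sin(a)]; v=d@[-np.sin(a),np.cos(a)]; z=w[...,2]
    for k in range(-80,120,10):
        m=(v>=k)&(v<k+10)&(abs(u)<100)&(z>110)&(z<185)
        if m.sum(): print(k,m.sum(),np.round(np.percentile(u[m],[2,98])),np.round(np.percentile(z[m],[5,98])))
im,w=cloud('top');hsv=cv2.cvtColor(im,cv2.COLOR_RGB2HSV)
rect(w,reg(im.shape[:2],380,445,245,300)&(hsv[...,1]>120)&(w[...,2]>168)&(w[...,2]<183),'o1 top')
im,w=cloud('scene');hsv=cv2.cvtColor(im,cv2.COLOR_RGB2HSV)
rect(w,reg(im.shape[:2],180,245,215,305)&(hsv[...,1]>120)&(w[...,2]>168)&(w[...,2]<183),'o1 top')
rect(w,reg(im.shape[:2],90,150,300,370)&(w[...,2]>145)&(w[...,2]<170),'jar')
"
```

```text
-20 462 [-50.  53.] [115. 177.]
-10 254 [-49.  50.] [122. 176.]
0 262 [-49.  50.] [120. 176.]
10 109 [-44.  55.] [119. 177.]
60 44 [-100.  -95.] [113. 175.]
70 257 [-99.  29.] [114. 175.]
80 238 [-98.  29.] [115. 176.]
90 137 [-98.  29.] [114. 176.]
100 117 [-2. 29.] [117. 176.]
110 109 [-3. 29.] [118. 176.]
o1 top 257 c [ 445.3 -166.2] s [29.4 60.8] a 27.7 z 172.1 lo [ 420. -189.  168.] hi [ 471. -132.  181.]
o1 top 541 c [ 458.5 -188.5] s [ 35.1 106.8] a 27.7 z 172.4 lo [ 420. -241.  168.] hi [ 495. -135.  179.]
jar 841 c [ 575.6 -418.7] s [67.4 64.9] a 16.0 z 159.8 lo [ 542. -451.  145.] hi [ 609. -386.  165.]
```

step_arm(motion=[52,-209,0,-1,75,52,-209,0,-1,75,52,-209,0,-1,75,52,-209,0,-1,75,52,-209,0,-1,75])

```text
time: 7.0
tcp_pos: [504.1, -305.8, 242.1]
orientation: [-0.223, 0.975, -0.0, -0.0]
force: [0.5, -0.0, 0.1]
grip_width: 74.9
finger_force: 0.0
```

step_arm(motion=[0,0,40,0,75,0,0,80,0,75,0,0,104,0,75,0,0,104,0,75])

```text
time: 7.4
tcp_pos: [501.6, -298.7, 134.2]
orientation: [-0.225, 0.974, 0.004, -0.002]
force: [0.1, 0.2, -0.4]
grip_width: 75.1
finger_force: 0.0
```

```bash
python3 -c "
from g import *
go((502,-308),138,115.5)"
```

```text
d [ 3.8 -8.5 -3.8] yaw 0.5 t 7.4 rack [  35.3 -439.8] z 134.2 h 116.0 F [ 0.1  0.2 -0.4] w 75.1
```

step_arm(motion=[0,0,0,0,75,0,0,0,0,75])

```text
time: 7.6
tcp_pos: [504.9, -302.5, 140.8]
orientation: [-0.225, 0.974, -0.001, 0.001]
force: [-0.1, -0.2, 1.0]
grip_width: 74.8
finger_force: 0.0
```

```bash
python3 -c "
from g import *
go((502,-308),138,115.5)"
```

```text
d [ 5.1 -3.7  2.8] yaw 0.5 t 7.6 rack [  38.9 -443.3] z 140.8 h 116.0 F [-0.1 -0.2  1. ] w 74.8
```

Correct the last few mm, close gently, then lift.

step_arm(motion=[5,-4,3,0,60,5,-4,3,0,40,5,-4,3,0,25,5,-4,3,0,25,5,-4,3,0,25], squeeze=25)

```text
time: 8.1
tcp_pos: [500.9, -308.0, 135.8]
orientation: [-0.225, 0.974, -0.0, 0.0]
force: [-0.2, 0.2, 0.2]
grip_width: 37.5
finger_force: 0.0
```

step_arm(motion=[0,0,0,0,25,0,0,0,0,25,0,0,-10,0,25,0,0,-30,0,25,0,0,-50,0,25])

```text
time: 8.6
tcp_pos: [500.3, -307.3, 185.8]
orientation: [-0.225, 0.974, 0.001, -0.001]
force: [0.6, 0.2, -3.6]
grip_width: 30.2
finger_force: 24.9
```

step_arm(motion=[0,0,-35,0,25,0,0,-70,0,25,0,0,-105,0,25,0,0,-140,0,25,0,0,-150,0,25])

```text
time: 9.1
tcp_pos: [501.9, -308.8, 340.5]
orientation: [-0.225, 0.974, -0.003, 0.002]
force: [0.2, 0.1, -1.6]
grip_width: 29.9
finger_force: 24.9
```

```bash
python3 -c "
from g import *
from m import *
go(r2w(-17.5,40),340); print(state()['qpos'],state()['finger_force'])
im,d=shot('scene');shot('top'); cv2.imwrite('pics/s4.png',im[...,::-1])"
```

```text
d [-204.2  448.4   -1.8] yaw 30.8 t 9.1 rack [  36.4 -449.8] z 340.5 h 116.0 F [ 0.2  0.1 -1.6] w 29.9
[-7.52741138e-01  1.43059755e-01  1.44648975e+00  1.25857851e-05
  1.54525544e+00 -2.77675529e+00] 24.937251089636447
```

View pics/s4.png

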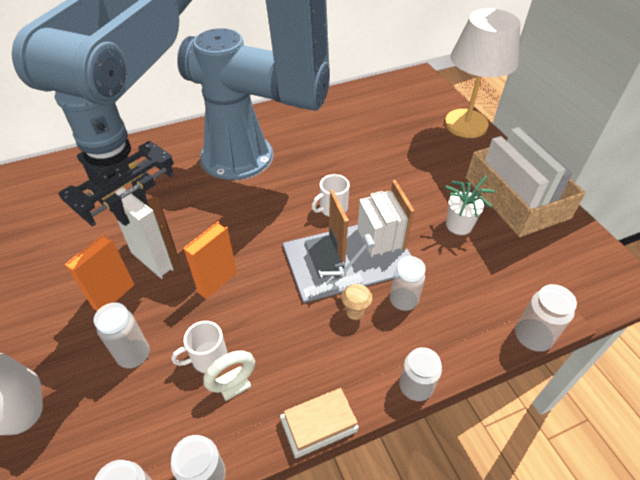

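The white book is held vertical at (147,235), clear of its neighbours; the rack is unchanged. Now I'll carry it over.

step_arm(motion=[-95,210,0,30,25,-95,210,0,30,25,-95,210,0,30,25,-95,210,0,30,25,-95,210,0,30,25])

```text
time: 9.7
tcp_pos: [492.7, -74.2, 332.7]
orientation: [0.036, 0.999, 0.001, -0.002]
force: [0.4, -0.1, -1.9]
grip_width: 30.0
finger_force: 24.9
```

```bash
python3 -c "
from g import *
go(r2w(-17.5,41),340)"
```

```text
d [ 22.  258.1  -6.6] yaw 0.7 t 9.7 rack [   7.6 -216.8] z 332.7 h 85.9 F [ 0.4 -0.1 -1.9] w 30.0
```

step_arm(motion=[22,220,0,1,25,22,220,0,1,25,22,220,0,1,25,22,220,0,1,25,22,220,0,1,25])

```text
time: 10.2
tcp_pos: [485.9, 147.3, 332.7]
orientation: [0.042, 0.999, 0.0, -0.002]
force: [0.2, -0.9, -3.2]
grip_width: 29.6
finger_force: 25.0
```

step_arm(motion=[0,20,0,0,25,0,38,0,0,25,0,38,0,0,25,0,38,0,0,25])

```text
time: 10.6
tcp_pos: [490.3, 181.1, 333.4]
orientation: [0.043, 0.999, -0.001, -0.002]
force: [0.9, 0.4, -2.5]
grip_width: 29.6
finger_force: 25.0
```

```bash
python3 -c "
from g import *
from m import *
go(r2w(-17.5,41),250)
im,d=shot('scene');shot('top')
for n in('scene','top'):
    im,w=cloud(n); hsv=cv2.cvtColor(im,cv2.COLOR_RGB2HSV); r=rack_of(w,(503.3,142.5),TH); x,y,z=r[...,0],r[...,1],r[...,2]
    wh=(hsv[...,1]<70)&(hsv[...,2]>110)
    for nm,m in dict(book=(z>210)&(z<320)&(x>-90)&(x<60)&(y>0)&(y<80)&wh).items(): print(n,nm,m.sum(),nb(r[m]));rect(r,m,nm)
"
```

```text
d [ 1.   3.7 83.4] yaw -0.2 t 10.6 rack [-16.2  37.4] z 333.4 h 85.0 F [ 0.9  0.4 -2.5] w 29.6
scene book 1107 [[-64.7, 20.3, 212.7], [20.5, 22.2, 267.2], [37.3, 50.2, 317.4]]
book 1107 c [-16.3  35.6] s [111.2  33. ] a 0.7 z 267.2 lo [-72.  19. 210.] hi [ 39.  53. 320.]
top book 76 [[-70.6, 32.2, 213.5], [-69.3, 43.8, 277.2], [-68.4, 52.9, 318.9]]
book 76 c [-69.5  42.5] s [ 2.5 22.5] a 0.5 z 277.2 lo [-71.  31. 212.] hi [-68.  54. 320.]
```

step_arm(motion=[1,4,30,0,25,1,4,65,0,25,1,4,100,0,25,1,4,130,0,25,1,4,150,0,25])

```text
time: 11.2
tcp_pos: [489.3, 184.1, 182.9]
orientation: [0.045, 0.999, -0.0, -0.002]
force: [-0.3, -0.4, -3.5]
grip_width: 29.6
finger_force: 25.0
```

step_arm(motion=[0,0,8,0,25,0,0,16,0,25,0,0,22,0,25,0,0,24,0,25,0,0,24,0,25])

```text
time: 11.7
tcp_pos: [491.0, 185.4, 162.2]
orientation: [0.044, 0.999, 0.0, 0.0]
force: [0.6, 0.3, -2.2]
grip_width: 30.0
finger_force: 25.0
```

```bash
python3 -c "
from g import *
from m import *
go(r2w(-17.5,41),150)
im,d=shot('scene');shot('top'); cv2.imwrite('pics/s5.png',cv2.resize(im[150:320,260:460],(600,510))[...,::-1])"
```

```text
d [ 1.7 -0.7 12.2] yaw -0.2 t 11.7 rack [-15.8  41.7] z 162.2 h 85.0 F [ 0.6  0.3 -2.2] w 30.0
```

View pics/s5.png

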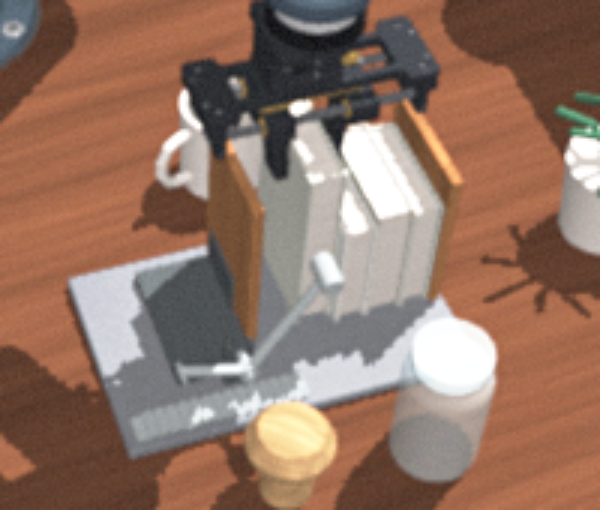

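The tall book is between plate and row (its near edge at crop (325,180)-(330,310)), upright and parallel, and just above the board. I'll set it down slowly, watching the force.

step_arm(motion=[0,0,4,0,25,0,0,7,0,25,0,0,9,0,25,0,0,11,0,25,0,0,11,0,25])

```text
time: 12.3
tcp_pos: [490.4, 185.3, 150.3]
orientation: [0.044, 0.999, -0.0, -0.0]
force: [0.4, -1.2, -3.7]
grip_width: 29.8
finger_force: 25.0
```

step_arm(motion=[0,0,1,0,25,0,0,2,0,25,0,0,2,0,25])

```text
time: 12.6
tcp_pos: [490.6, 185.4, 148.6]
orientation: [0.044, 0.999, -0.0, -0.0]
force: [0.3, 0.1, -1.9]
grip_width: 30.0
finger_force: 25.0
```

step_arm(motion=[0,0,1,0,25,0,0,1,0,25])

```text
time: 12.8
tcp_pos: [490.9, 185.4, 148.4]
orientation: [0.044, 0.999, 0.0, 0.0]
force: [-3.3, 0.4, 3.1]
grip_width: 29.9
finger_force: 25.0
```

step_arm(motion=[0,0,1,0,25,0,0,1,0,25])

```text
time: 13.0
tcp_pos: [491.2, 185.5, 148.4]
orientation: [0.044, 0.999, 0.0, 0.001]
force: [-4.9, -0.8, 11.8]
grip_width: 29.8
finger_force: 25.0
```

Contact (fz up to +12 N). Release to 45, then straight up.

step_arm(motion=[0,0,-1,0,34,0,0,-1,0,44,0,0,-1,0,44,0,0,-1,0,44,0,0,-1,0,44])

```text
time: 13.5
tcp_pos: [490.6, 185.4, 147.5]
orientation: [0.044, 0.999, -0.0, -0.0]
force: [-0.4, 0.7, 0.0]
grip_width: 43.9
finger_force: 0.0
```

step_arm(motion=[0,0,-10,0,44,0,0,-30,0,44,0,0,-60,0,44,0,0,-95,0,44,0,0,-95,0,44])

```text
time: 14.0
tcp_pos: [493.6, 185.9, 248.7]
orientation: [0.044, 0.999, 0.001, 0.005]
force: [0.1, 0.0, 0.4]
grip_width: 43.9
finger_force: 0.0
```

```bash
python3 -c "
from g import *
from m import *
go(r2w(-20,-70),240)
im,d=shot('scene');shot('top'); cv2.imwrite('pics/s6.png',cv2.resize(im[150:320,260:460],(600,510))[...,::-1])
for n in('scene','top'):
    im,w=cloud(n); r=rack_of(w,(503.3,142.5),TH); x,y,z=r[...,0],r[...,1],r[...,2]
    for nm,m in dict(plate=(z>168)&(z<182)&(x>-80)&(x<45)&(y>-40)&(y<10),tall=(z>182)&(z<193)&(x>-80)&(x<50)&(y>15)&(y<80)).items(): print(n,nm,m.sum(),nb(r[m])); rect(r,m,nm)
"
```

```text
d [   6.4 -112.4    8.4] yaw -0.2 t 14.0 rack [-13.3  42.4] z 248.7 h 85.0 F [0.1 0.  0.4] w 43.9
scene plate 173 [[-71.3, -19.5, 168.7], [-14.1, -15.5, 175.8], [34.3, -9.0, 178.8]]
plate 173 c [-17.7 -14.2] s [ 11.2 108.4] a 88.7 z 175.8 lo [-72. -20. 168.] hi [ 36.  -8. 180.]
scene tall 338 [[-66.3, 25.2, 182.1], [-13.8, 40.7, 184.2], [32.7, 55.2, 188.7]]
tall 338 c [-15.9  39.9] s [ 33.4 108.8] a 89.4 z 184.2 lo [-70.  24. 182.] hi [ 39.  57. 191.]
top plate 109 [[-75.0, -16.2, 171.9], [-50.3, -11.7, 176.2], [-22.8, -6.7, 180.8]]
plate 109 c [-48.6 -11.4] s [10.  55.8] a 89.3 z 176.2 lo [-77. -17. 169.] hi [-21.  -6. 181.]
top tall 143 [[-70.3, 39.3, 182.1], [-47.4, 50.9, 185.2], [-20.5, 57.4, 189.9]]
tall 143 c [-45.   50.7] s [53.4 18.1] a 7.7 z 185.2 lo [-71.  38. 182.] hi [-18.  58. 191.]
```

View pics/s6.png

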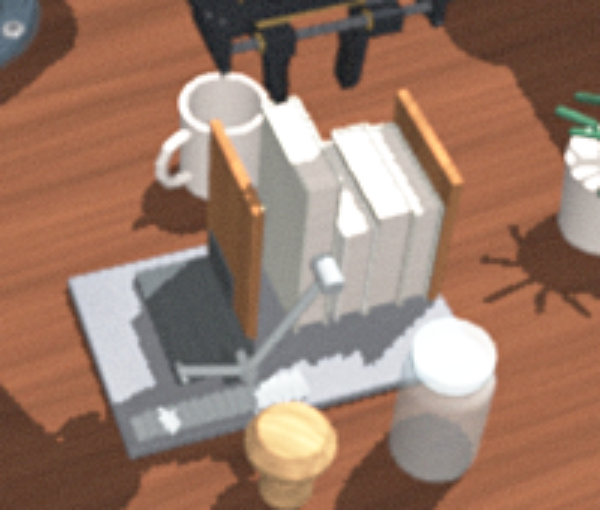

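All four books stand upright: the tall one has its top at (298,140), pawl free at (328,272), and there is space on both sides. Now push the plate from behind.

step_arm(motion=[6,-50,0,0,0,6,-104,0,0,0,6,-104,0,0,0,6,-104,50,0,0,6,-104,97,0,0])

```text
time: 14.6
tcp_pos: [476.0, 82.1, 144.7]
orientation: [0.045, 0.999, 0.0, 0.001]
force: [0.4, 1.1, -1.9]
grip_width: 6.0
finger_force: 0.0
```

step_arm(motion=[0,0,0,0,0,0,10,0,0,0,0,20,0,0,0,0,27,0,0,0,0,34,0,0,0])

```text
time: 15.1
tcp_pos: [480.2, 117.0, 147.9]
orientation: [0.043, 0.999, -0.0, 0.002]
force: [0.7, -2.6, 2.9]
grip_width: 1.1
finger_force: 1.5
```

step_arm(motion=[0,6,0,0,0,0,12,0,0,0,0,17,0,0,0,0,20,0,0,0,0,20,0,0,0])

```text
time: 15.6
tcp_pos: [479.9, 136.7, 145.4]
orientation: [0.044, 0.999, 0.0, -0.0]
force: [-0.4, 1.2, 1.1]
grip_width: 0.2
finger_force: 0.0
```

```bash
python3 -c "
from g import *
go(r2w(-20,7),152)"
```

```text
d [-2.8 14.8 -6.6] yaw -0.2 t 15.6 rack [-22.8  -7.8] z 145.4 h 85.0 F [-0.4  1.2  1.1] w 0.2
```

step_arm(motion=[0,2,-3,0,0,0,4,-3,0,0,0,6,-3,0,0,0,8,-3,0,0,0,9,-3,0,0])

```text
time: 16.1
tcp_pos: [480.5, 144.9, 148.4]
orientation: [0.044, 0.999, -0.0, -0.001]
force: [-2.9, -4.9, -0.6]
grip_width: 0.3
finger_force: 2.6
```

step_arm(motion=[0,1,0,0,0,0,2,0,0,0,0,3,0,0,0,0,3,0,0,0])

```text
time: 16.5
tcp_pos: [480.8, 147.7, 148.3]
orientation: [0.044, 0.999, -0.0, -0.001]
force: [-3.2, -3.6, 0.4]
grip_width: 0.4
finger_force: 2.2
```

step_arm(motion=[0,1,0,0,0,0,2,0,0,0,0,2,0,0,0])

```text
time: 16.8
tcp_pos: [481.0, 149.7, 148.4]
orientation: [0.044, 0.999, -0.0, -0.001]
force: [-2.7, -4.8, 1.2]
grip_width: 0.2
finger_force: 2.2
```

```bash
python3 -c "
from g import *
from m import *
go(r2w(-20,7),152)
im,d=shot('scene');shot('top')
cv2.imwrite('pics/s7.png',cv2.resize(im[150:320,260:460],(600,510))[...,::-1])
for n in('scene','top'):
    im,w=cloud(n); r=rack_of(w,(503.3,142.5),TH); x,y,z=r[...,0],r[...,1],r[...,2]
    for nm,m in dict(plate=(z>168)&(z<181)&(x>-80)&(x<45)&(y>15)&(y<40),tall=(z>182)&(z<193)&(x>-80)&(x<50)&(y>25)&(y<90)).items(): print(n,nm,m.sum(),nb(r[m])); rect(r,m,nm)
"
```

```text
d [-2.8  1.7 -3.6] yaw -0.2 t 16.8 rack [-22.8   5.3] z 148.4 h 85.0 F [-2.7 -4.8  1.2] w 0.2
scene plate 149 [[-25.1, 16.3, 168.6], [10.7, 26.1, 175.8], [36.6, 39.0, 180.8]]
plate 149 c [-13.3  26.1] s [101.7  22.2] a 2.8 z 175.8 lo [-64.  15. 168.] hi [ 37.  40. 181.]
scene tall 198 [[-31.1, 30.4, 182.1], [7.9, 46.9, 184.4], [34.7, 60.4, 188.0]]
tall 198 c [-8.6 45.9] s [31.1 94.5] a 88.3 z 184.4 lo [-56.  30. 182.] hi [ 39.  63. 189.]
top plate 61 [[-76.0, 23.2, 169.4], [-64.8, 28.3, 176.3], [-53.3, 37.6, 180.9]]
plate 61 c [-63.9  30.6] s [24.6 15.6] a 3.2 z 176.3 lo [-76.  23. 169.] hi [-52.  39. 181.]
top tall 121 [[-70.1, 33.6, 182.4], [-58.9, 50.7, 184.8], [-33.9, 62.9, 189.4]]
tall 121 c [-47.8  48.3] s [30.9 45.2] a 89.8 z 184.8 lo [-70.  33. 182.] hi [-25.  64. 191.]
```

View pics/s7.png

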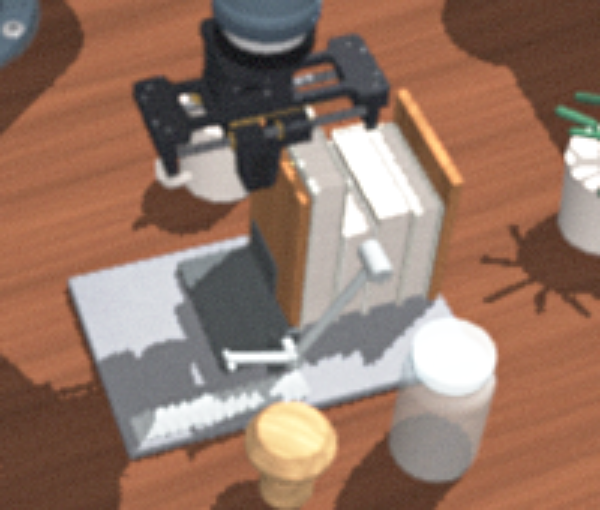

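The plate is against the tall book, at crop (300,180), and the row is almost closed. I'll continue in 1 mm steps until the force rises.

step_arm(motion=[0,1,0,0,0,0,2,0,0,0,0,2,0,0,0])

```text
time: 17.2
tcp_pos: [481.1, 151.7, 148.3]
orientation: [0.044, 0.999, -0.0, -0.001]
force: [-3.3, -4.6, 0.2]
grip_width: 1.1
finger_force: 2.2
```

step_arm(motion=[0,1,0,0,0,0,1,0,0,0])

```text
time: 17.4
tcp_pos: [481.2, 152.3, 148.4]
orientation: [0.044, 0.999, -0.001, -0.001]
force: [-3.3, -5.9, 0.6]
grip_width: 0.3
finger_force: 3.2
```

step_arm(motion=[0,1,0,0,0,0,1,0,0,0])

```text
time: 17.6
tcp_pos: [481.2, 152.9, 148.3]
orientation: [0.044, 0.999, -0.001, -0.001]
force: [-3.8, -7.5, 1.4]
grip_width: 0.5
finger_force: 4.4
```

step_arm(motion=[0,1,0,0,0,0,1,0,0,0])

```text
time: 17.8
tcp_pos: [481.3, 153.3, 148.4]
orientation: [0.044, 0.999, -0.002, -0.001]
force: [-5.7, -10.7, 2.0]
grip_width: 0.6
finger_force: 5.7
```

step_arm(motion=[0,1,0,0,0,0,1,0,0,0])

```text
time: 18.0
tcp_pos: [481.3, 153.3, 148.4]
orientation: [0.044, 0.999, -0.003, -0.001]
force: [-5.9, -15.3, 3.5]
grip_width: 0.6
finger_force: 8.1
```

step_arm(motion=[0,1,0,0,0,0,1,0,0,0])

```text
time: 18.2
tcp_pos: [481.3, 153.3, 148.4]
orientation: [0.044, 0.999, -0.004, -0.001]
force: [-6.8, -20.3, 3.3]
grip_width: 0.5
finger_force: 10.5
```

```bash
python3 -c "
from g import *
go(r2w(-20,7),152)"
```

```text
d [-2.9 -2.  -3.6] yaw -0.2 t 18.2 rack [-22.9   9. ] z 148.4 h 85.0 F [ -6.8 -20.3   3.3] w 0.5
```

Snug: the plate stopped dead and the force rose to 20 N. Back off, lift, and go to the far side of the flipped bar (rack x 90, y ≈ 66).

step_arm(motion=[0,-12,0,0,0,0,-12,-30,0,0,0,-12,-75,0,0,0,-12,-92,0,0,0,-12,-92,0,0])

```text
time: 18.7
tcp_pos: [483.5, 145.5, 244.3]
orientation: [0.044, 0.999, 0.001, 0.004]
force: [0.3, 0.3, -0.6]
grip_width: 0.3
finger_force: 0.0
```

step_arm(motion=[-113,120,0,0,0,-113,120,0,0,0,-113,120,0,0,0,-113,120,0,0,0,-113,120,0,0,0])

```text
time: 19.2
tcp_pos: [604.4, 256.1, 237.5]
orientation: [0.043, 0.999, -0.0, -0.001]
force: [-0.7, 0.0, -0.5]
grip_width: 0.6
finger_force: 0.0
```

```bash
python3 -c "
from g import *
from m import *
go(r2w(90,115),155)
im,d=shot('scene');shot('top')
for n in('scene','top'):
    im,w=cloud(n); r=rack_of(w,(503.3,142.5),TH); x,y,z=r[...,0],r[...,1],r[...,2]
    for nm,m in dict(plate=(z>168)&(z<181)&(x>-80)&(x<45)&(y>15)&(y<36),tall=(z>182)&(z<193)&(x>-80)&(x<50)&(y>25)&(y<90),bar=(z>135)&(z<180)&(x>70)&(x<112)&(y>30)&(y<85)).items(): print(n,nm,m.sum(),nb(r[m]))
"
```

```text
d [ 1.  -6.7 82.5] yaw -0.1 t 19.2 rack [ 91.3 121.7] z 237.5 h 85.1 F [-0.7  0.  -0.5] w 0.6
scene plate 219 [[-71.6, 23.4, 168.4], [-12.5, 28.2, 175.8], [35.4, 35.4, 180.5]]
scene tall 356 [[-67.2, 33.7, 182.1], [-14.1, 50.1, 184.1], [32.2, 63.8, 189.1]]
scene bar 122 [[77.0, 50.0, 137.1], [94.3, 60.9, 157.2], [106.5, 71.5, 163.3]]
top plate 214 [[-74.5, 26.3, 168.7], [-22.2, 30.7, 176.3], [30.2, 35.8, 180.6]]
top tall 524 [[-69.0, 36.6, 182.2], [-19.5, 51.0, 184.8], [28.8, 66.1, 190.0]]
top bar 96 [[74.1, 53.9, 138.0], [85.4, 64.6, 158.1], [98.9, 75.2, 163.4]]
```

step_arm(motion=[0,0,40,0,0,0,0,80,0,0,0,0,82,0,0,0,-10,82,0,0,0,-20,82,0,0])

```text
time: 19.8
tcp_pos: [603.4, 234.0, 161.3]
orientation: [0.044, 0.999, 0.0, 0.002]
force: [0.4, 0.5, 0.8]
grip_width: 0.5
finger_force: 0.0
```

step_arm(motion=[0,-10,0,0,0,0,-22,0,0,0,0,-34,0,0,0,0,-46,0,0,0,0,-58,0,0,0])

```text
time: 20.3
tcp_pos: [598.3, 176.3, 160.5]
orientation: [0.044, 0.999, 0.0, 0.002]
force: [0.2, 3.6, 7.0]
grip_width: 0.4
finger_force: 3.9
```

step_arm(motion=[0,-10,0,0,0,0,-20,0,0,0,0,-30,0,0,0,0,-36,0,0,0,0,-36,0,0,0])

```text
time: 20.8
tcp_pos: [595.1, 139.5, 160.4]
orientation: [0.044, 0.999, -0.0, 0.001]
force: [-1.4, -1.6, 6.0]
grip_width: 0.4
finger_force: 2.8
```

step_arm(motion=[0,4,0,0,0,0,4,-40,0,0,0,4,-85,0,0,0,54,-85,0,0,0,104,-85,0,0])

```text
time: 21.3
tcp_pos: [604.7, 244.2, 246.0]
orientation: [0.046, 0.999, 0.0, 0.002]
force: [1.2, 0.3, -0.3]
grip_width: 0.3
finger_force: 0.0
```

```bash
python3 -c "
from g import *
from m import *
go(r2w(90,115),155)
im,d=shot('scene');shot('top')
cv2.imwrite('pics/s8.png',cv2.resize(im[150:320,260:460],(600,510))[...,::-1])
for n in('scene','top'):
    im,w=cloud(n); r=rack_of(w,(503.3,142.5),TH); x,y,z=r[...,0],r[...,1],r[...,2]
    for nm,m in dict(plate=(z>168)&(z<181)&(x>-80)&(x<45)&(y>15)&(y<36),tall=(z>182)&(z<193)&(x>-80)&(x<50)&(y>25)&(y<90),bar=(z>135)&(z<180)&(x>70)&(x<112)&(y>-75)&(y<45)).items(): print(n,nm,m.sum(),nb(r[m])); rect(r,m,nm)
"
```

```text
d [ 2.9  5.1 90.9] yaw -0.4 t 21.3 rack [ 92.5 109.8] z 246.0 h 84.8 F [ 1.2  0.3 -0.3] w 0.3
scene plate 71 [[-66.9, 32.9, 168.4], [-12.6, 34.4, 173.5], [35.4, 35.7, 180.6]]
plate 71 c [-16.2  34.2] s [  3.2 107.4] a 89.7 z 173.5 lo [-70.  33. 168.] hi [ 38.  36. 181.]
scene tall 351 [[-67.6, 33.7, 182.1], [-17.0, 48.9, 184.1], [33.5, 63.8, 188.5]]
tall 351 c [-16.6  49.4] s [ 32.9 106.6] a 88.6 z 184.1 lo [-70.  32. 182.] hi [ 37.  65. 190.]
scene bar 125 [[76.2, -22.9, 136.8], [94.1, -13.3, 157.8], [106.6, -2.6, 164.2]]
bar 125 c [ 90.6 -12.8] s [22.6 33.3] a 85.5 z 157.8 lo [ 74. -24. 136.] hi [108.  -1. 165.]
top plate 1 [[14.3, 36.0, 180.0], [14.3, 36.0, 180.0], [14.3, 36.0, 180.0]]
plate few 1
top tall 515 [[-68.9, 36.6, 182.1], [-20.2, 51.1, 184.9], [29.0, 65.8, 189.9]]
tall 515 c [-18.2  51.5] s [ 30.6 104.8] a 90.0 z 184.9 lo [-71.  36. 182.] hi [ 34.  67. 192.]
top bar 117 [[73.4, -21.7, 136.3], [87.2, -9.3, 159.6], [103.0, 0.8, 164.0]]
bar 117 c [ 88.1 -10.8] s [23.9 30.6] a 86.8 z 159.6 lo [ 73. -23. 135.] hi [103.   2. 165.]
```

View pics/s8.png

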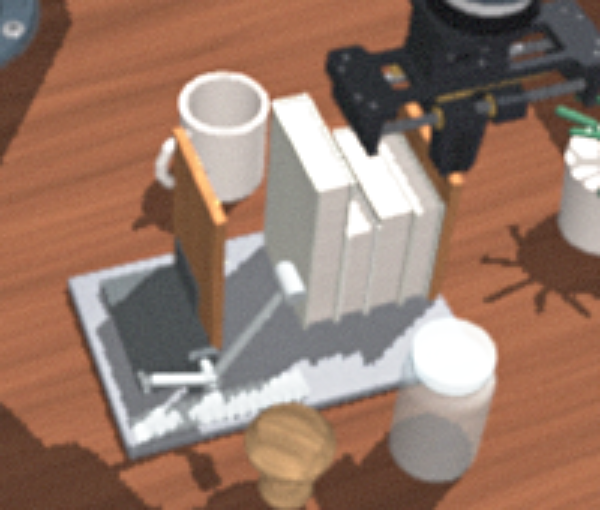

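The bar was not flipped: the tip ran too high (z 160), wedged on the bar and dragged the free carriage back (plate now at crop (200,200), bar (290,280)). The books are still upright. I have now viewed 11 pictures, one over the limit of 10, so from here I'll work from numbers only. I'll flip it here with a lower tip, since the carriage is nearly at its back stop, then push closed, clicking.

step_arm(motion=[3,-35,0,0,0,3,-65,0,0,0,3,-65,45,0,0,3,-65,85,0,0,3,-65,85,0,0])

```text
time: 21.9
tcp_pos: [589.9, 178.4, 152.0]
orientation: [0.044, 0.999, -0.001, -0.006]
force: [-1.6, 0.8, -0.4]
grip_width: 0.5
finger_force: 0.0
```

step_arm(motion=[0,0,0,0,0,0,0,0,0,0])

```text
time: 22.1
tcp_pos: [596.0, 180.2, 161.1]
orientation: [0.044, 0.999, 0.0, 0.002]
force: [0.8, 0.3, 0.3]
grip_width: 0.5
finger_force: 0.0
```

```bash
python3 -c "
from g import *
go(r2w(90,45),147)"
```

```text
d [-0.7 -0.3 14.1] yaw -0.2 t 22.1 rack [89.3 45.3] z 161.1 h 85.0 F [0.8 0.3 0.3] w 0.5
```

step_arm(motion=[0,0,14,0,0,0,0,14,0,0,0,-10,14,0,0,0,-20,14,0,0,0,-30,14,0,0])

```text
time: 22.6
tcp_pos: [592.1, 149.3, 145.0]
orientation: [0.044, 0.999, -0.0, 0.0]
force: [-0.1, -0.4, -0.3]
grip_width: 0.3
finger_force: 0.0
```

step_arm(motion=[0,-6,0,0,0,0,-12,0,0,0,0,-18,0,0,0,0,-24,0,0,0,0,-30,0,0,0])

```text
time: 23.1
tcp_pos: [589.2, 120.0, 144.7]
orientation: [0.044, 0.999, -0.0, -0.0]
force: [1.0, 0.3, 0.1]
grip_width: 0.8
finger_force: 0.1
```

```bash
cat > meas.py <<'E'
from g import *
from m import *
shot('scene');shot('top')
for n in('scene','top'):
    im,w=cloud(n); r=rack_of(w,(503.3,142.5),TH); x,y,z=r[...,0],r[...,1],r[...,2]; s=im.max(-1).astype(int)-im.min(-1)
    or_=s>60
    for nm,m in dict(plate=(z>165)&(z<181)&(x>-80)&(x<45)&(y>-70)&(y<45)&or_,tall=(z>182)&(z<193)&(x>-80)&(x<50)&(y>25)&(y<90),bar=(z>130)&(z<182)&(x>70)&(x<112)&(y>-145)&(y<90)&~or_&(im.max(-1)>90)).items():
        if m.sum()>9: print(n,nm,m.sum(),nb(r[m]))
go(r2w(90,-55),147)
E
python3 meas.py
```

```text
scene plate 125 [[-71.8, -50.5, 168.1], [-31.5, -46.2, 175.4], [34.7, -40.4, 178.8]]
scene tall 11 [[21.3, 52.2, 182.1], [23.7, 57.6, 183.4], [36.1, 63.9, 187.1]]
scene bar 141 [[77.4, -52.6, 133.0], [94.2, -44.4, 170.8], [106.6, -31.5, 175.9]]
d [ -2.7 -39.4  -2.4] yaw -0.3 t 23.2 rack [ 87.5 -15.6] z 144.6 h 84.9 F [-0.8  0.2 -0.1] w 0.5
```

The pawl is turning (bar top at z 175) and the plate isn't moving. Continue past upright.

step_arm(motion=[0,-8,0,0,0,0,-16,0,0,0,0,-24,0,0,0,0,-32,0,0,0,0,-40,0,0,0])

```text
time: 23.7
tcp_pos: [585.7, 79.8, 144.7]
orientation: [0.044, 0.999, -0.0, -0.0]
force: [0.7, -0.1, -0.5]
grip_width: 0.4
finger_force: 0.0
```

step_arm(motion=[0,-8,0,0,0,0,-16,0,0,0,0,-22,0,0,0,0,-22,0,0,0])

```text
time: 24.1
tcp_pos: [583.9, 57.8, 144.7]
orientation: [0.044, 0.999, -0.0, 0.0]
force: [-0.8, 0.1, 1.0]
grip_width: 0.4
finger_force: 0.0
```

```bash
python3 meas.py
```

```text
scene tall 301 [[-65.9, 33.9, 182.2], [-23.9, 51.9, 184.0], [32.1, 64.1, 187.9]]
scene bar 125 [[75.1, -122.3, 133.3], [93.9, -113.3, 166.5], [106.2, -97.7, 172.0]]
top tall 496 [[-69.2, 37.1, 182.1], [-24.5, 52.4, 184.9], [28.7, 66.2, 189.9]]
d [-2.5 21.9 -2.3] yaw -0.3 t 24.2 rack [ 87.4 -76.9] z 144.7 h 84.9 F [ 0.5  0.2 -0.3] w 0.5
```

The pawl is on the teeth (bar at y -112, top 166-172, same attitude as at the start). Now push the plate closed, clicking.

step_arm(motion=[0,3,-45,0,0,0,3,-85,0,0,50,-5,-85,0,0,100,-15,-85,0,0,107,-15,-85,0,0])

```text
time: 24.7
tcp_pos: [470.9, 54.0, 228.3]
orientation: [0.044, 0.999, 0.0, -0.002]
force: [-0.4, 0.2, 0.6]
grip_width: 0.7
finger_force: 0.0
```

step_arm(motion=[0,0,0,0,0,0,0,40,0,0,0,0,80,0,0,0,0,80,0,0,0,0,80,0,0])

```text
time: 25.2
tcp_pos: [476.9, 53.2, 150.0]
orientation: [0.044, 0.999, 0.0, -0.0]
force: [0.1, -0.7, 0.7]
grip_width: 0.0
finger_force: 0.0
```

```bash
python3 meas.py
```

```text
scene plate 102 [[-25.1, -50.9, 165.7], [8.5, -47.0, 175.1], [35.0, -41.3, 178.9]]
scene tall 347 [[-67.3, 33.4, 182.1], [-16.0, 48.9, 184.2], [33.8, 63.8, 188.7]]
scene bar 124 [[75.6, -122.0, 132.4], [94.1, -113.7, 167.2], [106.2, -98.8, 172.5]]
top plate 97 [[-75.8, -47.7, 167.4], [-53.5, -43.1, 176.6], [-12.2, -38.2, 180.2]]
top tall 499 [[-69.6, 36.8, 182.3], [-21.1, 51.4, 185.1], [29.1, 66.0, 190.3]]
d [-107.5   36.7    5.1] yaw -0.2 t 25.3 rack [-17.6 -91.3] z 151.7 h 85.0 F [-0.5  0.2  0.7] w 0.4
```

step_arm(motion=[2,12,2,0,0,2,22,2,0,0,2,31,2,0,0,2,40,2,0,0,2,48,2,0,0])

```text
time: 25.8
tcp_pos: [478.8, 101.9, 148.3]
orientation: [0.044, 0.999, -0.0, 0.001]
force: [0.6, -2.2, 2.8]
grip_width: 0.5
finger_force: 1.4
```

step_arm(motion=[0,8,0,0,0,0,16,0,0,0,0,24,0,0,0,0,31,0,0,0,0,36,0,0,0])

```text
time: 26.3
tcp_pos: [481.5, 137.6, 147.6]
orientation: [0.044, 0.999, -0.0, 0.0]
force: [1.5, -3.8, 2.7]
grip_width: 0.3
finger_force: 1.6
```

step_arm(motion=[0,3,0,0,0,0,6,0,0,0,0,9,0,0,0,0,10,0,0,0,0,10,0,0,0])

```text
time: 26.8
tcp_pos: [482.0, 147.2, 147.5]
orientation: [0.044, 0.999, 0.0, -0.0]
force: [0.5, -1.4, 0.9]
grip_width: 0.6
finger_force: 0.7
```

```bash
python3 meas.py
```

```text
scene plate 90 [[-29.4, 17.5, 166.9], [13.8, 21.6, 175.5], [36.5, 27.7, 179.8]]
scene tall 215 [[-46.9, 33.2, 182.3], [5.6, 51.6, 184.1], [35.4, 63.8, 188.2]]
scene bar 117 [[76.6, -54.8, 132.7], [94.4, -47.0, 166.4], [106.1, -32.3, 172.0]]
top plate 60 [[-75.6, 20.9, 167.8], [-63.9, 25.3, 176.1], [-51.6, 30.5, 179.9]]
top tall 152 [[-70.4, 37.0, 182.2], [-57.6, 53.6, 185.1], [-23.8, 66.4, 190.6]]
top bar 100 [[73.4, -51.8, 157.5], [87.6, -44.3, 168.4], [102.8, -35.7, 173.6]]
d [-112.   -57.4    0.3] yaw -0.2 t 26.9 rack [-21.8   2.8] z 147.4 h 85.0 F [-0.4 -1.2  0.1] w 0.4
```

step_arm(motion=[0,2,0,0,0,0,4,0,0,0,0,5,0,0,0,0,6,0,0,0])

```text
time: 27.3
tcp_pos: [482.4, 153.0, 147.4]
orientation: [0.044, 0.999, -0.0, -0.0]
force: [0.1, -2.2, 0.0]
grip_width: 0.4
finger_force: 1.5
```

step_arm(motion=[0,1,0,0,0,0,1,0,0,0])

```text
time: 27.5
tcp_pos: [482.4, 153.1, 147.4]
orientation: [0.044, 0.999, -0.001, -0.001]
force: [-1.6, -8.2, 0.6]
grip_width: 0.7
finger_force: 3.7
```

step_arm(motion=[0,1,0,0,0,0,1,0,0,0])

```text
time: 27.7
tcp_pos: [482.4, 153.1, 147.5]
orientation: [0.044, 0.999, -0.002, -0.001]
force: [-3.1, -12.1, 2.3]
grip_width: 0.4
finger_force: 6.1
```

step_arm(motion=[0,1,0,0,0,0,1,0,0,0])

```text
time: 27.9
tcp_pos: [482.4, 153.2, 147.5]
orientation: [0.044, 0.999, -0.003, -0.001]
force: [-4.3, -15.8, 4.0]
grip_width: 0.6
finger_force: 8.5
```

step_arm(motion=[0,1,0,0,0,0,1,0,0,0])

```text
time: 28.1
tcp_pos: [482.4, 153.2, 147.5]
orientation: [0.044, 0.999, -0.004, -0.001]
force: [-4.9, -21.6, 4.6]
grip_width: 0.5
finger_force: 10.8
```

```bash
python3 meas.py
```

```text
scene plate 82 [[-17.8, 23.3, 166.2], [11.9, 27.5, 175.5], [36.8, 32.2, 178.9]]
scene tall 190 [[-33.2, 33.5, 182.2], [7.5, 51.0, 184.3], [35.5, 63.9, 188.3]]
scene bar 120 [[76.4, -53.3, 132.2], [94.3, -45.6, 165.1], [106.0, -30.3, 169.8]]
top plate 51 [[-76.1, 26.8, 167.5], [-63.3, 30.4, 175.9], [-51.7, 35.3, 179.7]]
top tall 130 [[-70.3, 37.5, 182.1], [-58.6, 53.8, 185.1], [-43.8, 66.3, 190.1]]
top bar 111 [[73.2, -50.6, 138.2], [86.0, -41.9, 166.3], [102.0, -25.7, 172.0]]
d [-112.   -63.4    0.8] yaw -0.2 t 28.2 rack [-21.7   8.9] z 147.5 h 85.0 F [ -3.8 -20.9   4.4] w 0.5
```

Snug again at the same place, pawl low on the teeth. Retreat and verify.

step_arm(motion=[0,-6,0,0,0,0,-16,0,0,0,0,-16,-35,0,0,0,-16,-75,0,0,0,-16,-95,0,0])

```text
time: 28.7
tcp_pos: [483.0, 141.2, 246.0]
orientation: [0.044, 0.999, 0.001, 0.002]
force: [0.3, 0.0, 1.0]
grip_width: 0.5
finger_force: 0.0
```

step_arm(motion=[20,-200,0,0,0,20,-200,0,0,0,20,-200,0,0,0,20,-200,0,0,0,20,-200,0,0,0])

```text
time: 29.2
tcp_pos: [443.5, -61.4, 242.9]
orientation: [0.047, 0.999, -0.001, 0.0]
force: [-0.4, -0.1, -0.3]
grip_width: 0.2
finger_force: 0.0
```

step_arm(motion=[0,0,0,0,0,0,0,0,0,0,0,0,0,0,0])

```text
time: 29.5
tcp_pos: [444.4, -55.0, 242.6]
orientation: [0.043, 0.999, 0.0, 0.0]
force: [0.3, 0.1, -0.0]
grip_width: 0.7
finger_force: 0.0
```

```bash
python3 meas.py
python3 - <<'E'
from g import *
from m import *
for n in('scene','top'):
    im,w=cloud(n); r=rack_of(w,(503.3,142.5),TH); x,y,z=r[...,0],r[...,1],r[...,2]
    rect(r,(z>182)&(z<193)&(x>-80)&(x<50)&(y>25)&(y<90),n+' tall')
    for lo,hi in((66,94),(94,126),(126,148)): 
        m=(z>108)&(z<145)&(x>-80)&(x<50)&(y>lo+4)&(y<hi-4); print(lo,nb(r[m]))
    m=(z>166)&(z<181)&(x>-80)&(x<45)&(y>10)&(y<36);print('plate',nb(r[m]))
E
```

```text
scene plate 163 [[-69.6, 23.5, 166.9], [-10.9, 27.0, 175.4], [36.2, 32.9, 178.6]]
scene tall 351 [[-66.4, 33.6, 182.1], [-15.2, 49.0, 184.2], [33.7, 63.7, 188.1]]
scene bar 119 [[76.3, -53.1, 132.6], [94.9, -45.9, 165.2], [106.3, -30.3, 170.1]]
top plate 205 [[-74.6, 26.3, 167.4], [-21.5, 30.2, 176.6], [30.8, 35.0, 180.5]]
top tall 513 [[-69.2, 36.6, 182.1], [-20.2, 51.9, 184.9], [28.8, 66.3, 189.6]]
top bar 111 [[73.0, -50.6, 136.5], [85.8, -41.8, 166.6], [101.7, -27.4, 171.1]]
d [-131.9  147.    95.7] yaw -0.1 t 29.6 rack [ -42.1 -201.8] z 242.6 h 85.1 F [0.3 0.5 0.2] w 0.8
scene tall 351 c [-16.3  48.8] s [ 31.8 108.8] a 89.5 z 184.2 lo [-71.  33. 182.] hi [ 38.  65. 190.]
66 [[-4.6, 71.2, 109.8], [23.8, 82.7, 120.1], [36.0, 89.8, 123.7]]
94 [[-67.8, 98.5, 112.2], [-8.7, 110.5, 131.8], [33.4, 121.7, 137.2]]
126 [[-66.9, 130.4, 111.1], [-10.0, 136.9, 126.2], [33.2, 143.8, 130.4]]
plate [[-70.8, 23.4, 166.6], [-11.9, 28.3, 175.5], [36.3, 35.2, 179.8]]
top tall 513 c [-18.5  47. ] s [ 40.1 104.1] a 89.3 z 184.9 lo [-71.  27. 182.] hi [ 34.  67. 192.]
66 [[-70.7, 75.2, 115.8], [-24.0, 83.5, 120.8], [28.6, 89.6, 126.1]]
94 [[-70.3, 98.6, 125.7], [-22.0, 110.1, 132.8], [28.2, 121.6, 137.4]]
126 [[-70.1, 130.4, 122.2], [-21.4, 137.2, 127.1], [28.7, 143.8, 132.0]]
plate [[-74.5, 26.3, 168.5], [-21.8, 30.8, 176.7], [31.0, 35.8, 180.7]]
```

All checks agree: the plate is at q ≈ 45 mm, the books are upright and square, and the pawl is down. Handing in.

```bash
python3 -c "
from workcell import *
print(hand_in())"
```

```text
the job is handed in; nothing more can be done
None
```

I handed the job in at about 30 s: by my last camera measurements all four books stand upright side by side, the plate is snug at about 45 mm of travel and the pawl is back on the teeth. No verdict came back; the first pawl flip-back missed and dragged the plate back before I redid it, and I viewed 11 pictures, one over the limit of 10.

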